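Clip the gouge away and hold the lino block in the registration corner

TASK

A carving gouge has been left on the registration board where the lino block has to go: press its handle down into the two clips of the tool rest until it sits at the bottom and both sprung jaws have closed over it (blade to either end). Then bring the lino block into the corner of the board, flat on the board with its long side on the far fence and a short side on the side fence, press it firmly against both fences at once, and finish while still holding it pressed there, so that it can be taped down. Do not disturb the other things on the table.

Things in the scene. Friction and masses are not known exactly. Their poses are not given: they have to be found in the camera images.
- gouge_mid (a point): middle of the gouge's wooden handle, on its axis x, 8 mm above the board it lies on. Handle 110 mm long (x -55 to +55), 16 mm thick: the middle 48 mm octagonal (flats down, up and sideways, 16 mm across), the ends round. The thin steel blade runs on to x = +102. About 60 g. It lies on the corner side of the board, blade towards the robot
- rest_seat (a point): where gouge_mid belongs: midway between the tool rest's two clips, 34 mm above the table; x runs along the seated handle, z up. Clips are centred at x = -40 and +40, 12 mm wide, so 68 mm lie free between them for fingers. Pushed straight down, the handle swings the jaws aside (5 to 15 N for both) and they snap back over it
- rest: the tool rest, fixed: dark wooden plate 150 (x) x 62 (y) x 8 mm, two steel fork clips on it, top at 62 mm. Each fork is 18 mm wide inside, floor 26 mm above the table. Its fixed +y prong flares out to y = +16 at the top. On the -y side is the sprung jaw: the lip slopes from y = -12 at the top in to a nose at y = -5, 41 mm above the table. Origin: middle of its underside
- jaw_a (a joint): sprung hinged jaw of the clip at x = -40 mm of the rest: 0 closed, about 0.25 rad while the handle passes, springs back
- jaw_b (a joint): sprung hinged jaw of the clip at x = +40 mm of the rest, the same
- corner (a point): the registration board's corner: where the inner faces of the two fences meet, at the board's upper face (12 mm above the table). x points square at the far fence, y at the side fence. The board is fixed plywood, 12 mm thick; from here it reaches 220 mm back in -x and 380 mm in -y
- far_fence: long fence: wooden strip 220 x 20 mm along the board's far edge, 8 mm above the board; origin under its middle, inner face 10 mm from it on the -x side
- side_fence: short fence: wooden strip 115 x 20 mm along the board's left edge, 8 mm above the board, ending 15 mm short of the corner; origin under its middle, inner face 10 mm from it on the -y side
- block_mid (a point): centre of the lino block, half-way up: wood with a grey carved lino top, 62 (x) x 110 (y) x 32 mm high, about 160 g, lying lino up on the board right of the fences. In the corner its centre is 31 mm in -x and 55 mm in -y from the corner, either way round. It rises 24 mm above the fences: fingers across its 62 mm width must stay above the far fence there
- block: the lino block; origin at the middle of its underside
- eraser: an off-white block eraser, 45 x 20 x 13 mm, lying on the board near its near left corner; not to be moved
- tape: a roll of masking tape lying flat, 96 mm across, 25 mm high, left of the board; not to be moved
- medium: a white plastic bottle, 60 mm across, 165 mm high, left of the board; not to be moved
- inkjar: a low ink jar with a black lid, 68 mm across, 62 mm high, beyond the board; not to be moved
- tube_a: a paint tube, 100 x 32 x 20 mm, lying beyond the tool rest; not to be moved
- tube_b: another paint tube, 100 x 32 x 20 mm, lying beyond and right of the tool rest; not to be moved
- brayer: an ink roller with a wooden handle, 170 mm long, on the glass slab beyond the board; origin under the roller; not to be moved
There are look-alikes about, which are no part of the job. Of the things that look like the block, the middle-sized one is meant.

How it is judged:
On the way, in this order (a step that is already met when the one before it is completed fails the run):
1. the gouge's handle is fully home in both clips and both jaws have closed over it (x of gouge_mid in the frame of rest_seat between -0.008 and 0.008 m and y of gouge_mid in the frame of rest_seat between -0.003 and 0.003 m and z of gouge_mid in the frame of rest_seat between -0.003 and 0.003 m and angle between the x axis of gouge_mid and the x axis of rest_seat, either way round below 0.08 rad and value of joint each of jaw_a, jaw_b below 0.1 rad), for 0.3 s.
2. the block is in the corner and pressed against both fences (x of block_mid in the frame of corner between -0.0335 and -0.029 m and y of block_mid in the frame of corner between -0.0575 and -0.053 m and z of block_mid in the frame of corner between 0.0135 and 0.0185 m and angle between the y axis of block_mid and the y axis of corner, either way round below 0.035 rad and angle between block_mid's own z axis and vertical below 0.04 rad and contact force between block and far_fence above 2 N and contact force between block and side_fence above 2 N and contact force between the fingers and block above 1 N), for 0.2 s.
At the end, for the whole second after the job is handed in: Gouge handle home in both clips (3 mm across and in height, 8 mm along, 4.6 deg), jaws closed (under 0.1 rad); block flat in the corner (within 2.5 mm of each fence, 2 deg square), pressed with over 2 N on each fence, the fingers still bearing on it (over 1 N) (all of step 1 and all of step 2); the arm keeps its last pose, push and grip.
It fails at once if something else on the table is moved more than 25 mm (distance of any of eraser, tape, medium, inkjar, tube_a, tube_b, brayer from where it was at the start of the episode above 0.025 m).
It also fails if it takes over 72 s, if anything falls off the work surface, if the arm or the gripper's body presses on something with over 40 N, if the wrist force passes 120 N, or if a joint passes its speed limit or range.

ROBOT

A 6-joint arm with a two-finger parallel gripper is mounted at the origin on the work surface. World frame = base frame: x ahead of the robot, y to its left, z up, the work surface at z = 0. Lengths are in m, angles in rad, forces in N, time in s.
With the tool pointing down it reaches from about 0.3 to 0.875 m from the base axis. Payload 6.4 kg.
Tool frame: the origin (TCP) lies midway between the tips of the shut fingers; the grasp point (between the pads) lies 19 mm behind it; z points along the fingers, y is the direction in which the jaws open and shut (so a half turn about z gives the same grasp; the last joint's range is limited). The gripper opens to 85 mm and grips with 20 to 120 N. Pads are 22 mm wide; open, the fingers measure 114 mm over their backs; the gripper's body (76 mm by 85 mm) begins 54 mm behind the grasp point. The pads swing forward as they close: fully open they stand 13 mm farther back than shut.
Start: joints at [1.045, 0.181, 1.607, -0, 1.354, -0.206], TCP at [0.181, 0.546, 0.231] pointing down, gripper open.
Joint ranges: [-2.99, 2.99], [-0.89, 2.07], [0.3, 2.58], [-1.14, 4.28], [0, 2.63], [-3.12, 3.12]. Speed limits (rad/s): [2.57, 2.57, 3.01, 3.14, 3.14, 3.14].

INTERFACE

Orientations are given as a unit quaternion [w, x, y, z].
In Python, from bench import ctrl gives the robot as it stands. The module is installed in compiled form; this text tells all that it offers.
- The arm moves only by the tool arm_command, never from a script. Its argument "plan" is one flat list of numbers, 4 for each row, row after row: the shift along the tool's x, y, z in mm, then the turn about the tool's z in rad. A call has 1 to 20 rows; each row shifts and turns the commanded pose from where the row before left it, along the tool's axes as they then stand; what a row does not reach is not made up. A row lasts 1/10 s, in which the tool goes at most 50 mm and 8.59 degrees, less where a joint would pass 70% of its speed; a pose out of reach is approached as far as the arm can. A call is refused whole if a number of a shift passes 50 or a number of a turn 0.15, either way. A call with a gripper value outside its range is refused whole. "grip" is the opening, from 0 (shut) to 1 (fully open), set as the call begins (left out, the last holds). The fingers move at their own pace and stop on an object; the grip force is fixed at half the most. Time passes only in rows, so rows that do not move let the fingers close. It gives the time, the measured TCP pose, the force and the opening at its end, in the units of the state.
- ctrl.get_obs(): the state, without advancing time (a new reading comes with each control period).
- ctrl.camera(name): name is "scene" or "top" or "wrist"; returns a dict with "color" (480x640x3 uint8, red, green, blue), "camera_matrix" (3x3 intrinsics, pixels), "k1" (the pictures are not rectified: a ray, as slopes to the right and down, at radius r is drawn at 1 + k1 r^2 times it, then the intrinsics apply), "eye" and "attitude" of the camera in the world; the wrist camera has in their place "T_tool_cam" (4x4, takes a point from camera to tool coordinates, whose origin is the TCP and whose axes are the flange's). Camera axes: x right, y up, looking along -z (the intrinsics and any distortion apply to the point x, -y, -z); pixel columns grow to the right and rows downward; lengths in m; the calibration is good to about 2 mm. A picture is of the moment at which its call begins: read the wrist's pose just before it. There is no depth.
- ctrl.hand_in(): hands the job in, once; it reports no verdict.
The state is a dict: "time_s": time; "q": joint angles; "dq": joint speeds; "joint_efforts": joint torques, N m; "eef_pos": TCP position; "eef_rot": TCP orientation; "wrist_force": force on the tool from outside, world axes, zero at the start; "torque": the same for the moment, N m; "opening": opening from 0.0 (shut) to 1.0 (fully open).
Only numpy, scipy, OpenCV 4.12 (cv2) and the standard library are available. Lean on these libraries where they do the work, as an engineer would, in place of code of your own. Each camera call takes 0.05 s, during which the arm holds its last target. There are 200 camera calls.

## Working session

There is one attempt and no reset: what is moved stays moved. The work goes in short steps, Python scripts to look and compute and a tool call to move; the robot and the scene stay as the last step left them, time stands still between calls to the robot, and variables do not carry over. Pictures are saved under pics/ and viewed, about 8 in all and at most 12, crops included, and the job is handed in when it is done.

Besides the shell and the picture viewer there is one more tool, called after "Emit:" as name(argument=value, ...), one argument or row to a line, values as JSON. arm_command: Moves the arm, as the interface text tells. Its arguments: {"type":"object","properties":{"plan":{"type":"array","items":{"type":"number"}},"grip":{"type":"number"}},"required":["plan"]}

```bash
mkdir -p pics; ls; cat > h.py <<'E'
import numpy as np, cv2
from bench import ctrl
from scipy.spatial.transform import Rotation as R
def rot(q): return R.from_quat([q[1],q[2],q[3],q[0]]).as_matrix()
def shot(name,fn=None):
    o=ctrl.get_obs(); c=ctrl.camera(name)
    if 'eye' in c:
        a=np.array(c['attitude'],float); c['R']=a if a.shape==(3,3) else rot(a); c['e']=np.array(c['eye'])
    else:
        T=np.array(c['T_tool_cam']); W=rot(o['eef_rot']); c['R']=W@T[:3,:3]; c['e']=np.array(o['eef_pos'])+W@T[:3,3]
    if fn: cv2.imwrite('pics/'+fn,c['color'][:,:,::-1])
    s={k:np.array(c[k]) for k in('camera_matrix','k1','R','e','color')}
    if fn: np.savez('pics/'+fn[:-4],**s)
    return s
def load(fn): return dict(np.load('pics/'+fn+'.npz'))
def ray(c,u,v):
    K=c['camera_matrix']; d=np.array([(u-K[0,2])/K[0,0],(v-K[1,2])/K[1,1]]); k=float(c['k1']); p=d.copy()
    for _ in range(20): p=d/(1+k*(p@p))
    return c['R']@np.array([p[0],-p[1],-1])
def onz(c,u,v,z):
    d=ray(c,u,v); return c['e']+d*(z-c['e'][2])/d[2]
def proj(c,P):
    x=c['R'].T@(np.array(P)-c['e']); p=np.array([x[0],-x[1]])/-x[2]; p=p*(1+float(c['k1'])*(p@p))
    K=c['camera_matrix']; return np.array([K[0,0]*p[0]+K[0,2],K[1,1]*p[1]+K[1,2]])
E
python3 - <<'E'
from h import *
o=ctrl.get_obs(); print(o)
for n in('top','scene'):
    c=shot(n,n+'0.png'); print(n,c['e'],c['R'].round(3).tolist(),c['camera_matrix'].tolist(),c['k1'])
E
```

```text
pics
{'time_s': 0.0, 'q': array([ 1.04471008e+00,  1.81560385e-01,  1.60802132e+00,  6.06354709e-06,
        1.35380270e+00, -2.06302020e-01]), 'dq': array([-0.00013327, -0.00088595,  0.00019237, -0.00018868, -0.00105489,
       -0.00065262]), 'joint_efforts': array([ 4.57511342e-04, -4.44861066e+01, -3.51344454e+01,  7.26764210e-05,
        8.99771199e-03,  2.21654324e-05]), 'eef_pos': array([0.18045267, 0.54535919, 0.23036685]), 'eef_rot': array([-3.23545779e-04,  1.59212280e-01,  9.87243965e-01, -8.35418141e-04]), 'wrist_force': array([0.21875644, 1.28060715, 0.00893029]), 'torque': array([-0.02458371,  0.03292567,  0.00366879]), 'opening': 0.9978161115734531}
top [0.44251259 0.044177   1.18807432] [[-0.029, 0.991, -0.131], [-1.0, -0.028, 0.007], [0.003, 0.131, 0.991]] [[526.6743879557226, 0.0, 323.1362570582445], [0.0, 526.6743879557226, 235.3503501343618], [0.0, 0.0, 1.0]] -0.12812105732704096
scene [1.43202449 0.52166856 0.86634571] [[-0.482, -0.563, 0.671], [0.876, -0.307, 0.371], [-0.002, 0.767, 0.642]] [[565.527326613771, 0.0, 329.5786181773068], [0.0, 565.527326613771, 243.2166001233248], [0.0, 0.0, 1.0]] -0.14180460085521815
```

View pics/top0.png

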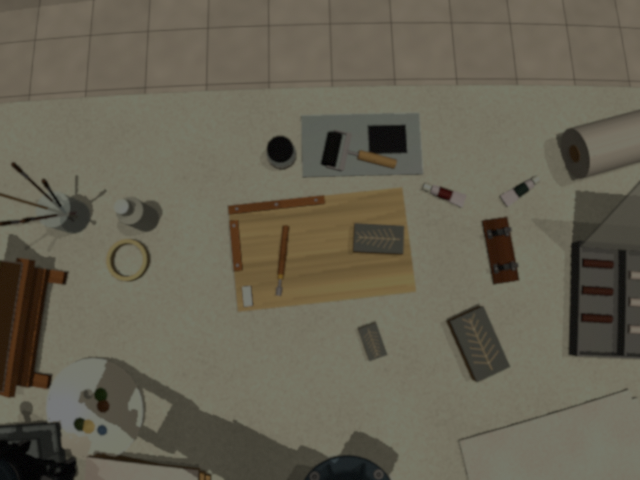

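View pics/scene0.png

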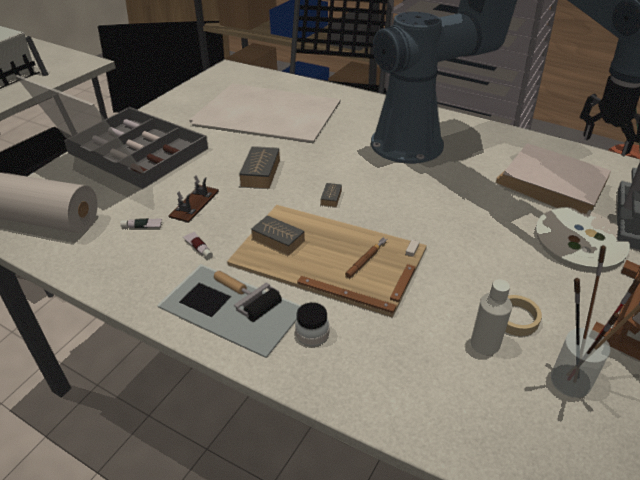

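Both views agree. Block look-alikes in the top picture are at (378,239) on the board, (372,341) small and (478,343) large, so I take the one on the board (middle-sized). Gouge look-alikes: handle at (283,255) on the board, the brayer handle at (377,159), and the red-brown sticks in the tray at (598,290), so I take (283,255). The rest is at (501,250), with tubes nearby at (443,193) and (520,190).

```bash
python3 - <<'E'
from h import *
c=load('top0'); im=c['color']
cr=cv2.resize(im[180:320,215:535],None,fx=2.5,fy=2.5,interpolation=cv2.INTER_CUBIC); cv2.imwrite('pics/crop1.png',cr[:,:,::-1])
hsv=cv2.cvtColor(im,cv2.COLOR_RGB2HSV)
for p in[(283,240),(276,205),(236,245),(300,255),(378,245),(492,250),(501,225),(440,230),(248,296)]: print(p,hsv[p[1],p[0]])
E
```

```text
(283, 240) [ 14 178  73]
(276, 205) [12 79 81]
(236, 245) [ 13 180  82]
(300, 255) [ 20 116 114]
(378, 245) [21 57 72]
(492, 250) [ 11 191  44]
(501, 225) [ 12 200  51]
(440, 230) [ 24  45 113]
(248, 296) [ 34  17 118]
```

View pics/crop1.png

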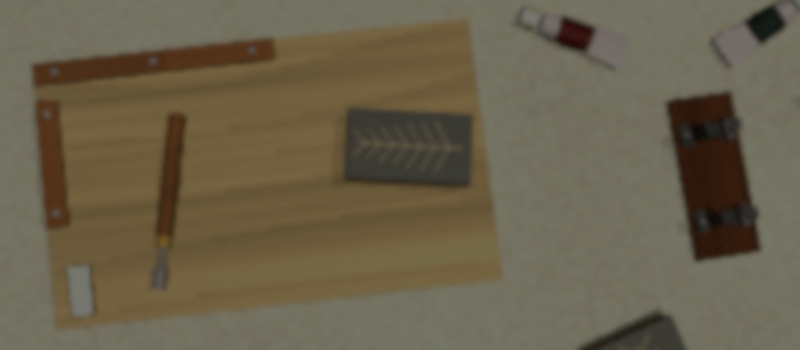

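The crop confirms it: the gouge's handle runs from crop (177,115) to (163,240) with the blade below it, towards the robot. The block on the board has the fern carving, and the rest has two clips, at crop (710,130) and (727,217). Now I'll measure.

```bash
cat >> h.py <<'E'
def region(c,lo,hi,roi,z):
    x0,y0,x1,y1=roi; hsv=cv2.cvtColor(c['color'],cv2.COLOR_RGB2HSV)[y0:y1,x0:x1]
    m=cv2.inRange(hsv,np.array(lo),np.array(hi)); cs,_=cv2.findContours(m,cv2.RETR_EXTERNAL,cv2.CHAIN_APPROX_NONE)
    k=max(cs,key=cv2.contourArea)[:,0,:]+[x0,y0]
    W=np.array([onz(c,u,v,z)[:2] for u,v in k])
    (cx,cy),(w,h),a=cv2.minAreaRect((W*1000).astype(np.float32))
    b=cv2.boxPoints(((cx,cy),(w,h),a)); e=[b[1]-b[0],b[2]-b[1]]; e=max(e,key=np.linalg.norm)
    return np.array([cx,cy]),sorted((w,h)),np.degrees(np.arctan2(e[1],e[0]))%180,b,k
E
python3 - <<'E'
from h import *
c=load('top0')
for n,lo,hi,roi,z in[('handle',(5,140,30),(18,255,110),(265,215,300,290),.020),('far',(5,140,30),(18,255,120),(222,190,335,217),.020),
 ('side',(5,140,30),(18,255,120),(225,217,250,275),.020),('rest',(3,140,20),(18,255,80),(478,212,525,290),.008),
 ('block',(0,0,20),(60,85,90),(340,212,415,265),.044)]:
    r=region(c,lo,hi,roi,z); print(n,r[0].round(1),np.round(r[1],1),r[2].round(1),r[3].round(0).tolist())
# fork tops at z=.062
for p in[(215+2.5**-1*710,180+130/2.5),(215+727/2.5,180+217/2.5)]: print(onz(c,*p,.055))
E
```

```text
handle [567.2 126.3] [ 15.4 110.8] 172.9 [[511.0, 126.0], [621.0, 112.0], [623.0, 127.0], [513.0, 141.0]]
far [669.2 139.2] [ 18.3 216.6] 94.8 [[651.0, 246.0], [669.0, 30.0], [687.0, 32.0], [669.0, 248.0]]
side [580.7 231.8] [ 18.9 114.6] 5.4 [[523.0, 236.0], [525.0, 217.0], [639.0, 228.0], [637.0, 247.0]]
rest [ 552.8 -367.9] [ 56.9 143.2] 6.8 [[478.0, -348.0], [485.0, -405.0], [627.0, -388.0], [621.0, -331.0]]
block [583.7 -85.1] [ 61.9 109.3] 85.3 [[548.0, -137.0], [610.0, -142.0], [619.0, -33.0], [557.0, -28.0]]
[ 0.5882335  -0.35223447  0.055     ]
[ 0.51094564 -0.36215505  0.055     ]
```

```bash
cat >> h.py <<'E'
def go(x,y,z,yaw=None):
    "yaw: desired world angle (deg) of tool y axis, mod 180; prints turn first, then shift in turned tool axes (mm)"
    o=ctrl.get_obs(); W=rot(o['eef_rot']); p=np.array(o['eef_pos'])*1000
    cur=np.degrees(np.arctan2(W[1,1],W[0,1])); t=0
    if yaw is not None: t=-np.radians((yaw-cur+90)%180-90)
    W2=W@R.from_rotvec([0,0,t]).as_matrix(); s=W2.T@(np.array([x,y,z])-p)
    print('t',round(o['time_s'],2),'pos',p.round(1),'yaw',cur.round(2),'tilt',W[:,2].round(4),'F',o['wrist_force'].round(1),'open',round(o['opening'],3),'q6',o['q'][5].round(2))
    print('turn',round(t,4),'shift',s.round(1),'rows>=',int(np.ceil(max(np.linalg.norm(s)/50,abs(t)/.15))))
E
python3 -c "
from h import *
go(567,126,230,82.9)"
```

```text
t 0.1 pos [180.5 545.4 230.5] yaw 71.68 tilt [-8.0e-04 -1.4e-03 -1.0e+00] F [-0.4  0.2 -0.7] open 0.998 q6 -0.21
turn -0.1959 shift [-435.4 -368.4    0.8] rows>= 12
```

Emit:
arm_command(
  plan=[0,0,0,-0.098,0,0,0,-0.098,-20,-17,0,0,-30,-25,0,0,-30,-25,0,0,-30,-25,0,0,-30,-25,0,0,-30,-25,0,0,-30,-25,0,0,-30,-25,0,0,-30,-25,0,0,-30,-26,0,0,-30,-26,0,0,-30,-26,0,0,-30,-26,0,0,-30,-26,0,0,-25,-21,0,0,0,0,0,0],
)

```text
time_s: 1.9
eef_pos: [0.569, 0.1236, 0.2307]
eef_rot: [0.0, 0.064, 0.998, -0.001]
wrist_force: [-0.9, 0.4, 0.1]
opening: 0.994
```

```bash
python3 -c "
from h import *
c=shot('wrist','w1.png');print(c['e'],c['R'].round(2).tolist())
go(567,126,60,82.9)
print(proj(c,[.5672,.1263,.02]))
r=region(c,(5,140,20),(18,255,130),(0,0,640,480),.02);print(r[:4])"
```

```text
[0.49500146 0.13356907 0.37328832] [[0.13, -0.95, -0.3], [0.99, 0.12, 0.04], [-0.0, -0.3, 0.95]]
t 1.95 pos [567.6 125.3 230.5] yaw 82.73 tilt [-1.3e-03 -1.0e-04 -1.0e+00] F [ 0.3 -0.5  0.4] open 1.0 q6 -1.43
turn -0.003 shift [  0.5   0.6 170.5] rows>= 4
[324.01398775 196.37409323]
(array([670.94244385, 139.86222839]), [21.640750885009766, 216.63351440429688], np.float32(94.73631), array([[651.2153  , 246.91568 ],
       [669.1027  ,  31.021904],
       [690.6696  ,  32.808777],
       [672.78217 , 248.70255 ]], dtype=float32))
```

View pics/w1.png

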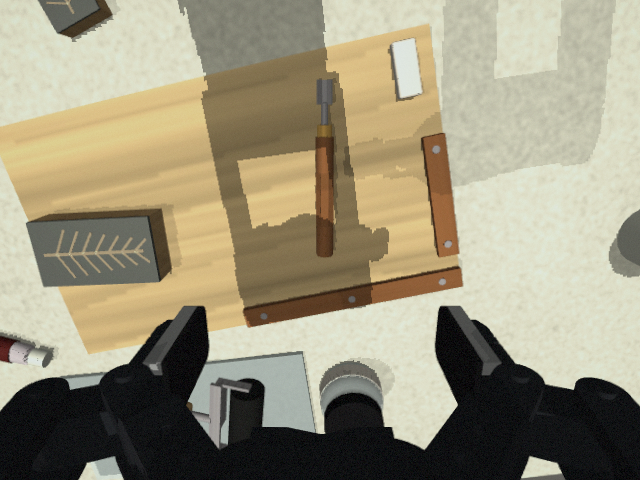

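The wrist view shows the handle from (324,136) to (324,257), upright in the picture, so the jaws lie square to it. The fences are at (350,297) and (440,195). I'll check the handle once in this view.

```bash
python3 -c "
from h import *
c=load('w1')
r=region(c,(3,120,20),(16,255,255),(300,132,345,265),.02);print(r[:4])
r=region(c,(5,120,20),(18,255,255),(415,130,465,260),.02);print(r[:4])
print('ends',onz(c,324,136,.024),onz(c,324,257,.02))
go(567,126,14,82.9)"
```

```text
(array([570.32763672, 126.46440125]), [15.790664672851562, 111.75174713134766], np.float32(172.38052), array([[513.89825 , 126.04755 ],
       [624.66327 , 111.23002 ],
       [626.757   , 126.881256],
       [515.992   , 141.69879 ]], dtype=float32))
(array([582.00738525, 231.84721375]), [20.865036010742188, 115.18001556396484], np.float32(4.727863), array([[523.7535 , 237.49748],
       [525.4732 , 216.70345],
       [640.2613 , 226.19695],
       [638.54156, 246.99098]], dtype=float32))
ends [0.51380018 0.13308689 0.024     ] [0.62567861 0.11881961 0.02      ]
t 1.95 pos [567.6 125.3 230.5] yaw 82.73 tilt [-1.3e-03 -1.0e-04 -1.0e+00] F [ 0.3 -0.5  0.4] open 1.0 q6 -1.43
turn -0.003 shift [  0.4   0.7 216.5] rows>= 5
```

Emit:
arm_command(
  plan=[-1,1,30,0,0,0,35,0,0,0,35,0,0,0,35,0,0,0,30,0,0,0,20,0,0,0,15,0,0,0,10,0,0,0,6,0,0,0,0,0,0,0,0,0],
  grip=0.5,
)

```text
time_s: 3.05
eef_pos: [0.5688, 0.1279, 0.0162]
eef_rot: [0.001, 0.062, 0.998, 0.0]
wrist_force: [-0.3, -0.4, 0.6]
opening: 0.501
```

Emit:
arm_command(
  plan=[0,0,0,0,0,0,0,0,0,0,0,0,0,0,0,0,0,0,0,0,0,0,0,0,0,0,0,0,0,0,0,0],
  grip=0,
)

```text
time_s: 3.85
eef_pos: [0.5689, 0.1278, 0.0164]
eef_rot: [0.001, 0.062, 0.998, 0.0]
wrist_force: [-0.6, -1.2, 6.6]
opening: 0.163
```

Emit:
arm_command(
  plan=[0,0,-10,0,0,0,-20,0,0,0,-30,0,0,0,-30,0,0,0,-30,0,0,0,0,0,0,0,0,0],
)

```text
time_s: 4.55
eef_pos: [0.5685, 0.1279, 0.1363]
eef_rot: [0.001, 0.062, 0.998, 0.0]
wrist_force: [-0.2, 0.1, -0.9]
opening: 0.159
```

```bash
python3 -c "
from h import *
c=shot('wrist','w2.png');go(552.8,-367.9,131,96.8)"
```

```text
t 4.6 pos [567.6 127.8 135. ] yaw 82.91 tilt [-6.e-04 -1.e-04 -1.e+00] F [ 0.   0.1 -0.6] open 0.161 q6 -1.43
turn -0.2425 shift [  73.4 -490.5    4.1] rows>= 10
```

View pics/w2.png

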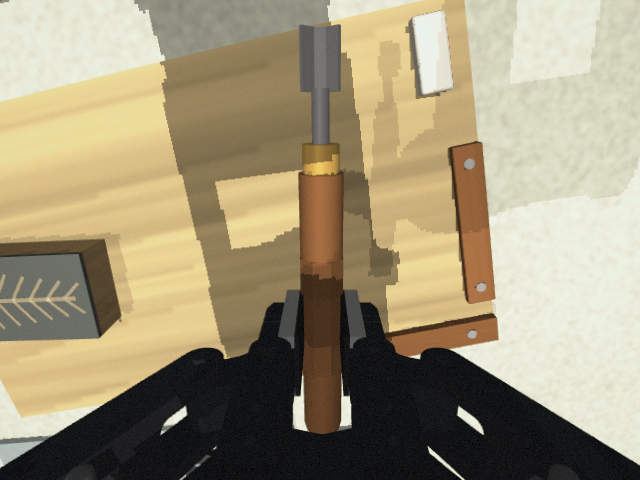

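The gouge is held square: handle from (321,172) to (321,432), blade towards the robot. I'll check that it's level and where it sits along the grip, then move over the rest and look closely at that.

```bash
python3 -c "
from h import *
c=load('w2')
for p in[(321,172),(321,432)]:print(onz(c,*p,.135+.004)*1000)
hw=lambda v,a,b: print(v,ray(c,a,v),ray(c,b,v))
hw(200,299.5,343.5)"
```

```text
[514.1723759  134.77943575 139.        ]
[628.63727697 120.38462331 139.        ]
200 [ 0.20410115 -0.08133792 -0.98142849] [ 0.21801369  0.02971239 -0.98132905]
```

Emit:
arm_command(
  plan=[0,0,0,-0.12,0,0,0,-0.12,4,-25,-4,0,6,-40,-6,0,6,-42,-6,0,6,-42,-6,0,6,-42,-6,0,6,-42,-6,0,6,-42,0,0,6,-42,0,0,6,-42,0,0,6,-42,0,0,6,-40,0,0,6,-30,0,0,4,-20,0,0,0,0,0,0],
)

```text
time_s: 6.2
eef_pos: [0.5503, -0.3705, 0.1676]
eef_rot: [-0.001, -0.057, 0.998, 0.001]
wrist_force: [0.2, -0.2, -0.6]
opening: 0.162
```

```bash
python3 -c "
from h import *
c=shot('wrist','w3.png');go(552.8,-367.9,150,96.8)
print(proj(c,[.5528,-.3679,.008]))"
```

```text
t 6.25 pos [ 550.7 -368.6  167.7] yaw 96.56 tilt [-0.0018  0.0021 -1.    ] F [-0.1  0.8 -0.7] open 0.159 q6 -2.45
turn -0.0042 shift [-2.2  0.4 17.7] rows>= 1
[324.06802816 215.81329481]
```

View pics/w3.png

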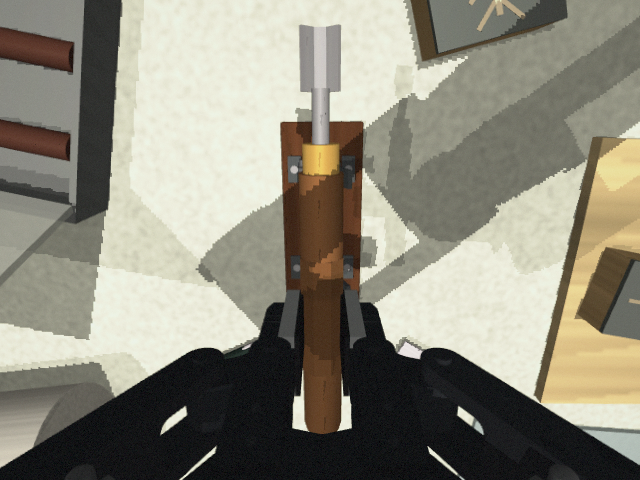

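```bash
python3 - <<'E'
from h import *
c=load('w3'); im=c['color']; hsv=cv2.cvtColor(im,cv2.COLOR_RGB2HSV)
m=cv2.inRange(hsv,np.array((0,110,10)),np.array((18,255,255)))
P=[]
for v in(128,135,142,205,215,225,235,245):
    x=np.where(m[v,270:380])[0]+270
    a,b=onz(c,x[0]-.5,v,.008)*1000,onz(c,x[-1]+.5,v,.008)*1000
    print(v,x[0],x[-1],'W',np.linalg.norm(a-b).round(1),((a+b)/2)[:2].round(1)); P.append(((a+b)/2)[:2])
P=np.array(P); d=np.polyfit(P[:,0],P[:,1],1); print('axis deg',np.degrees(np.arctan(d[0])),'y at 552',np.polyval(d,552.8))
ys=np.where(m[100:160,285:298].any(1))[0][0]+100; y2=np.where(m[100:160,346:360].any(1))[0][0]+100
print('near edge rows',ys,y2,onz(c,291,ys,.008)*1000,onz(c,353,y2,.008)*1000)
# handle centre line at held height
for v in(185,200,215,240):
    x=np.where(m[v,296:348])[0]+296; print('handle',v,x[0],x[-1],onz(c,(x[0]+x[-1])/2,v,.1717)[:2]*1000)
print(c['e'])
E
```

```text
128 281 362 W 61.0 [ 486.1 -377.5]
135 281 362 W 61.3 [ 491.2 -376.9]
142 282 362 W 60.8 [ 496.2 -375.9]
205 284 360 W 60.5 [ 544.3 -370.5]
215 284 360 W 61.0 [ 552.3 -369.6]
225 284 360 W 61.5 [ 560.5 -368.7]
235 285 360 W 61.2 [ 568.7 -367.3]
245 285 359 W 60.8 [ 577.2 -366.8]
axis deg 6.735815044965849 y at 552 -369.4960220178923
near edge rows 122 122 [ 484.38963319 -400.38262946    8.        ] [ 479.24302343 -354.77417048    8.        ]
handle 185 296 342 [ 500.41889231 -377.03211712]
handle 200 296 347 [ 505.71097807 -375.5420291 ]
handle 215 296 347 [ 511.22476307 -374.92012747]
handle 240 296 347 [ 520.70191844 -373.85120242]
[ 0.47638111 -0.37908967  0.31033727]
```

```bash
python3 -c "
from h import *
go(554.5,-367.6,75,96.75)"
```

```text
t 6.25 pos [ 550.7 -368.6  167.7] yaw 96.56 tilt [-0.0018  0.0021 -1.    ] F [-0.1  0.8 -0.7] open 0.159 q6 -2.45
turn -0.0033 shift [-4.1  0.3 92.7] rows>= 2
```

Emit:
arm_command(
  plan=[-2,0,20,-0.003,-2,0,30,0,0,0,25,0,0,0,12,0,0,0,5,0,0,0,0,0,0,0,0,0,0,0,0,0],
)

```text
time_s: 7.05
eef_pos: [0.5563, -0.3686, 0.0789]
eef_rot: [0.001, -0.06, 0.998, -0.001]
wrist_force: [0.3, 0.3, -1.0]
opening: 0.165
```

```bash
python3 -c "
from h import *
go(554.5,-367.6,30,96.75)
c=shot('wrist','w4.png');go(554.5,-367.6,30,96.75)
c=shot('scene','s4.png');go(554.5,-367.6,30,96.75)
a=c['color'][150:250,130:250];cv2.imwrite('pics/s4c.png',cv2.resize(a,None,fx=5,fy=5,interpolation=cv2.INTER_CUBIC)[:,:,::-1])"
```

```text
t 7.05 pos [ 556.3 -368.6   78.9] yaw 96.83 tilt [ 0.0019 -0.0017 -1.    ] F [ 0.3  0.3 -1. ] open 0.165 q6 -2.45
turn 0.0014 shift [ 1.8  1.3 48.9] rows>= 1
t 7.1 pos [ 556.2 -368.6   78.8] yaw 96.83 tilt [ 0.0018 -0.0016 -1.    ] F [ 0.3 -0.2 -0.6] open 0.165 q6 -2.45
turn 0.0014 shift [ 1.7  1.2 48.8] rows>= 1
t 7.15 pos [ 556.  -368.5   78.5] yaw 96.83 tilt [ 0.0014 -0.0013 -1.    ] F [-0.4  0.1 -0.2] open 0.163 q6 -2.45
turn 0.0014 shift [ 1.5  1.1 48.5] rows>= 1
```

View pics/w4.png

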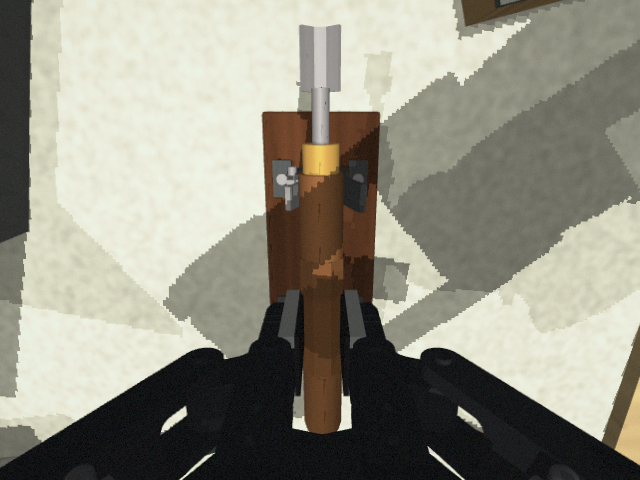

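```bash
python3 -c "
from h import *
c=load('w4')
print('edge',onz(c,321.5,111.5,.008)*1000)
for a in((274,299,.055),(343,368,.055)):
  print('clip', [ (onz(c,u,v,a[2])*1000).round(1)[:2] for u in a[:2] for v in (160,)])
print('handle end',onz(c,321,175,.0825)*1000, c['e'])
h=cv2.cvtColor(c['color'],cv2.COLOR_RGB2HSV)
for v in(130,230,250,270):
  x=np.where(cv2.inRange(h,np.array((0,110,10)),np.array((18,255,255)))[v,250:400])[0]+250
  a,b=onz(c,x[0]-.5,v,.008)*1000,onz(c,x[-1]+.5,v,.008)*1000;print(v,x[0],x[-1],((a+b)/2)[:2].round(1),np.linalg.norm(a-b).round(1))
print('handle c',onz(c,322,220,.0825)*1000)
"
```

```text
edge [ 481.37569811 -377.66108427    8.        ]
clip [array([ 503.1, -395. ]), array([ 501.9, -384.6])]
clip [array([ 499.7, -366.3]), array([ 498.5, -355.9])]
handle end [ 502.92220371 -375.15971      82.5       ] [ 0.4819342  -0.37725216  0.22145888]
130 263 378 [ 490.7 -377.1] 61.0
230 268 374 [ 545.1 -370.4] 60.6
250 268 373 [ 557.1 -369.3] 61.0
270 269 372 [ 569.4 -367.8] 60.9
handle c [ 519.22906514 -372.86034975   82.5       ]
```

Emit:
arm_command(
  plan=[1.5,-0.5,4,0,0,0,4,0,0,0,4,0,0,0,4,0,0,0,3,0,0,0,3,0,0,0,0,0,0,0,0,0],
)

```text
time_s: 7.95
eef_pos: [0.5541, -0.3687, 0.0552]
eef_rot: [-0.0, -0.06, 0.998, 0.0]
wrist_force: [-0.2, 0.8, -0.1]
opening: 0.168
```

Emit:
arm_command(
  plan=[0,0,3,0,0,0,3,0,0,0,3,0,0,0,3,0,0,0,0,0,0,0,0,0],
)

```text
time_s: 8.55
eef_pos: [0.5542, -0.3677, 0.0433]
eef_rot: [-0.0, -0.06, 0.998, 0.001]
wrist_force: [0.9, 4.5, 3.7]
opening: 0.16
```

Emit:
arm_command(
  plan=[0,0,3,0,0,0,3,0,0,0,3,0,0,0,2,0,0,0,2,0,0,0,0,0,0,0,0,0],
)

```text
time_s: 9.25
eef_pos: [0.5538, -0.369, 0.0304]
eef_rot: [-0.0, -0.06, 0.998, -0.0]
wrist_force: [-1.9, 0.7, 4.4]
opening: 0.162
```

```bash
python3 -c "
from h import *
go(554.5,-367.6,30,96.75)"
```

```text
t 9.25 pos [ 553.8 -369.    30.4] yaw 96.82 tilt [-4.e-04 -2.e-04 -1.e+00] F [-1.9  0.7  4.4] open 0.162 q6 -2.46
turn 0.0013 shift [-0.8  1.3  0.4] rows>= 1
```

Emit:
arm_command(
  plan=[0,0,1,0,0,0,0.5,0,0,0,0,0,0,0,0,0],
)

```text
time_s: 9.65
eef_pos: [0.5539, -0.369, 0.0302]
eef_rot: [-0.0, -0.06, 0.998, -0.0]
wrist_force: [-5.5, 2.8, 11.8]
opening: 0.169
```

The handle has bottomed: force rises while z stays at 30.2 mm. Releasing and checking.

Emit:
arm_command(
  plan=[0,0,0,0,0,0,0,0,0,0,0,0,0,0,0,0,0,0,0,0],
  grip=0.45,
)

```text
time_s: 10.15
eef_pos: [0.554, -0.3686, 0.0284]
eef_rot: [-0.0, -0.06, 0.998, 0.0]
wrist_force: [-0.0, 0.0, -0.5]
opening: 0.447
```

Emit:
arm_command(
  plan=[0,0,-5,0,0,0,-10,0,0,0,-20,0,0,0,-30,0,0,0,-40,0,0,0,-40,0,0,0,-35,0,0,0,0,0,0,0,0,0],
)

```text
time_s: 11.05
eef_pos: [0.5547, -0.3692, 0.2112]
eef_rot: [0.001, -0.06, 0.998, -0.001]
wrist_force: [-1.2, -0.1, -0.8]
opening: 0.451
```

```bash
python3 -c "
from h import *
c=shot('wrist','w5.png')
s=shot('scene','s5.png')
a=cv2.resize(s['color'][160:235,150:250],(500,375),interpolation=cv2.INTER_CUBIC)
b=cv2.resize(c['color'][60:360,200:440],(300,375))
cv2.imwrite('pics/v5.png',np.hstack([a,b])[:,:,::-1]);go(583.7,-85.1,200,5)
print(proj(s,[.5545,-.368,.034]),proj(c,[.5545,-.368,.034]))"
```

```text
t 11.15 pos [ 553.5 -368.1  207.9] yaw 96.83 tilt [-0.0012  0.0011 -1.    ] F [-0.3 -0.5 -0.7] open 0.447 q6 -2.45
turn -1.5389 shift [-279.3  -54.7    8.2] rows>= 11
[192.85544551 193.46354768] [323.53851811 206.42236199]
```

View pics/v5.png

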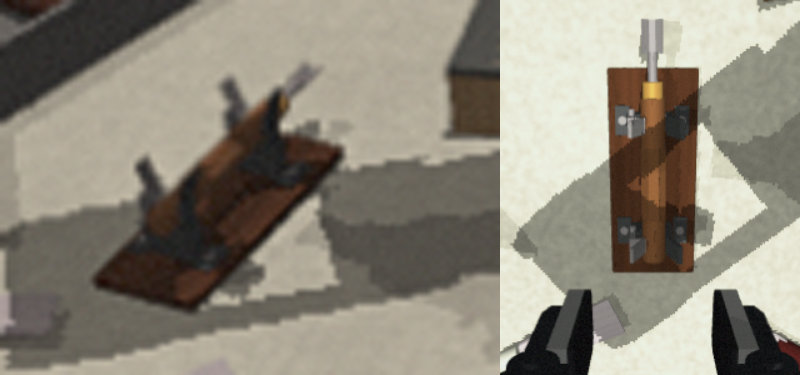

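Both jaws' lips lie over the handle (v5 right half: lips at (635,123) and (636,246), handle from (653,97) to (654,262)). I'll check the seat numerically.

```bash
python3 -c "
from h import *
c=load('w5'); f=lambda x,y:(200+(x-500)*.8,60+y*.8)
a,b=onz(c,*f(653,67.5),.008),onz(c,*f(652.5,271),.008)
h1,h2=onz(c,*f(653,98),.036),onz(c,*f(654,262),.038)
print('plate',a*1000,b*1000,(a+b)/2*1000,np.linalg.norm(a-b)); print('handle',h1*1000,h2*1000,(h1+h2)/2*1000,np.linalg.norm(h1-h2))
b2=load('top0')
import json
"
```

```text
plate [ 481.50012223 -377.6952549     8.        ] [ 628.91039341 -360.44999389    8.        ] [ 555.20525782 -369.07262439    8.        ] 0.1484155890644659
handle [ 499.68534482 -375.50886874   36.        ] [ 609.17357741 -361.7168961    38.        ] [ 554.42946112 -368.61288242   37.        ] 0.11037160678655182
```

Seat confirmed: handle middle at (554.4,-368.6) against rest middle (555.2,-369.1). Next, turn the tool for the block and open.

Emit:
arm_command(
  plan=[0,0,0,0.148,0,0,0,0.148,0,0,0,0.148,0,0,0,0.148,0,0,0,0.148,0,0,0,0.148,0,0,0,0.148,0,0,0,0.148,0,0,0,0.148,0,0,0,0.148,0,0,0,0.148,0,0,0,0.144,0,0,0,0],
  grip=1,
)

```text
time_s: 12.45
eef_pos: [0.5533, -0.368, 0.2068]
eef_rot: [-0.002, 0.736, 0.677, -0.0]
wrist_force: [-0.5, 0.1, 0.3]
opening: 0.997
```

```bash
python3 -c "
from h import *
go(583.7,-85.1,200,-4.7)"
```

```text
t 12.45 pos [ 553.3 -368.   206.8] yaw -4.77 tilt [-0.0025  0.0024 -1.    ] F [-0.5  0.1  0.3] open 0.997 q6 -0.68
turn -0.0012 shift [284.4   7.1   7.4] rows>= 6
```

Emit:
arm_command(
  plan=[20,0,0,0,38,1,1,0,40,1,1,0,40,1,1,0,40,1,1,0,40,1,1,0,36,1,1,0,20,1,1,0,10,0,0,0,0,0,0,0,0,0,0,0],
)

```text
time_s: 13.55
eef_pos: [0.5841, -0.0866, 0.2016]
eef_rot: [0.0, 0.735, 0.678, -0.0]
wrist_force: [-0.5, -0.3, 0.3]
opening: 1.001
```

```bash
python3 -c "
from h import *
c=shot('wrist','w6.png')
r=region(c,(0,0,20),(60,75,140),(0,0,640,300),.044);print(r[:4])
go(583.7,-85.1,200,-4.7)
for P in r[3]: print(proj(c,[P[0]/1000,P[1]/1000,.044]))"
```

```text
(array([403.6890564 , -15.21140289]), [135.90196228027344, 145.7651824951172], np.float32(91.95817), array([[333.28735 ,  55.306747],
       [338.26813 , -90.37332 ],
       [474.09076 , -85.72955 ],
       [469.11    ,  59.950516]], dtype=float32))
t 13.6 pos [584.2 -87.1 201.7] yaw -4.7 tilt [-2.e-04 -4.e-04 -1.e+00] F [ 0.5 -1.2  0.4] open 0.998 q6 -0.27
turn -0.0 shift [ 1.9 -0.7  1.7] rows>= 1
[-44.5251851   52.23240915]
[ 20.92951706 243.63968341]
[182.00000232 225.00001152]
[137.09194098  24.03830056]
```

View pics/w6.png

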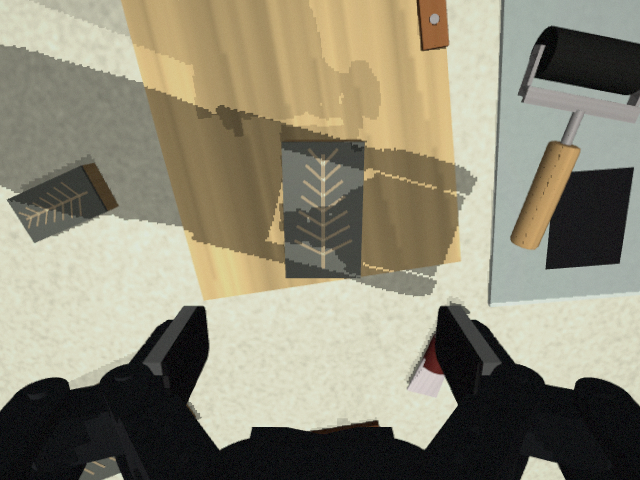

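The block's top corners are at (282,142), (365,142), (361,277) and (286,278), square between the jaws. The small look-alike is at (60,200), and the far fence's end at (433,25).

```bash
python3 -c "
from h import *
c=load('w6')
P=np.array([onz(c,*p,.044)*1000 for p in[(282,142),(365,142),(361.5,277.5),(286,278)]]);print(P.round(1),P.mean(0))
for i in range(4): print(np.linalg.norm(P[i]-P[i-1]))
d=P[0]-P[3]+P[1]-P[2];print(np.degrees(np.arctan2(d[1],d[0])))
m=P.mean(0);go(m[0]-.5,m[1],21,-4.7)"
```

```text
[[ 560.6  -28.4   44. ]
 [ 622.3  -33.4   44. ]
 [ 614.  -142.5   44. ]
 [ 551.7 -137.8   44. ]] [587.15602028 -85.51528479  44.        ]
109.83858682395386
61.890056522055794
109.39608907762198
62.486085417335396
85.5010786725548
t 13.6 pos [584.2 -87.1 201.7] yaw -4.7 tilt [-2.e-04 -4.e-04 -1.e+00] F [ 0.5 -1.2  0.4] open 0.998 q6 -0.27
turn -0.0 shift [  1.8   2.3 180.7] rows>= 4
```

Emit:
arm_command(
  plan=[1,1,20,0,1,0.5,35,0,0,0,35,0,0,0,30,0,0,0,25,0,0,0,15,0,0,0,12,0,0,0,8,0,0,0,0,0,0,0,0,0],
)

```text
time_s: 14.6
eef_pos: [0.5867, -0.0846, 0.0227]
eef_rot: [0.001, 0.735, 0.678, 0.0]
wrist_force: [0.5, -0.4, 0.8]
opening: 0.998
```

Emit:
arm_command(
  plan=[0,0,0,0,0,0,0,0,0,0,0,0,0,0,0,0,0,0,0,0,0,0,0,0,0,0,0,0],
  grip=0,
)

```text
time_s: 15.3
eef_pos: [0.587, -0.0845, 0.0232]
eef_rot: [0.001, 0.735, 0.678, 0.001]
wrist_force: [-1.2, 0.3, 6.8]
opening: 0.709
```

Emit:
arm_command(
  plan=[0,0,-3,0,0,0,-3,0,0,0,0,0,0,0,0,0],
)

```text
time_s: 15.7
eef_pos: [0.5858, -0.0843, 0.0277]
eef_rot: [-0.0, 0.735, 0.678, -0.0]
wrist_force: [0.3, 0.3, -1.4]
opening: 0.712
```

```bash
python3 - <<'E'
from h import *
a=np.radians(4.9); ux=np.array([np.cos(a),np.sin(a)]); uy=np.array([-np.sin(a),np.cos(a)])
C=np.array([652.5,228.5]); m=C-31*ux-55*uy; print('block goal',m)
g=m-12*ux-15*uy; print(g); go(*g,26,4.9)
E
```

```text
block goal [626.31122659 171.05308409]
[615.63633688 155.08290157]
t 15.7 pos [585.8 -84.3  27.7] yaw -4.7 tilt [-2.e-04  0.e+00 -1.e+00] F [ 0.3  0.3 -1.4] open 0.712 q6 -0.26
turn -0.1675 shift [235.9  50.1   1.7] rows>= 5
```

Emit:
arm_command(
  plan=[0,0,0,-0.084,0,0,0,-0.084,15,3,0,0,25,5,0,0,32,7,0,0,32,7,0,0,32,7,0,0,32,7,0,0,30,6,0,0,20,5,0,0,12,3,0,0,6,0,0,0,0,0,0,0,0,0,0,0],
)

```text
time_s: 17.1
eef_pos: [0.6153, 0.1544, 0.0276]
eef_rot: [-0.0, 0.676, 0.737, -0.0]
wrist_force: [0.4, 0.5, -1.6]
opening: 0.71
```

```bash
python3 - <<'E'
from h import *
c=shot('wrist','w7.png'); go(626.3,171.1,22.5,4.9)
for P in[(652.5,228.5,20),(652.5-20,228.5-1.7,20)]: print(proj(c,np.array(P)/1000))
E
```

```text
t 17.15 pos [615.4 154.1  27.7] yaw 4.85 tilt [-3.e-04 -3.e-04 -1.e+00] F [ 0.5 -0.9 -1.2] open 0.711 q6 -0.03
turn -0.0008 shift [16.  12.3  5.2] rows>= 1
[434.7264586 129.1559647]
[380.63959436 129.00895884]
```

View pics/w7.png

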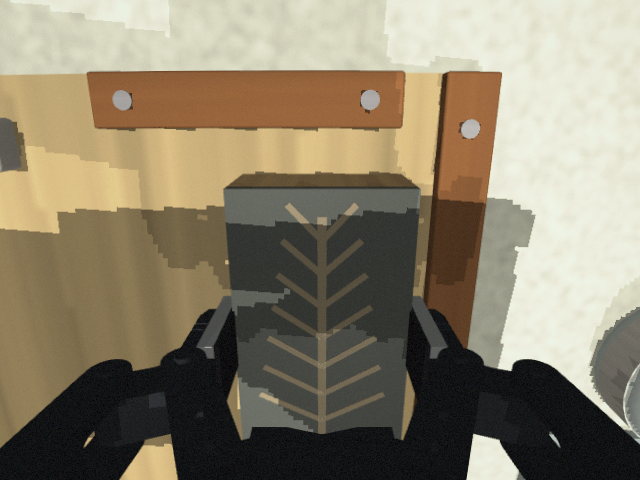

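Block is square to both fences (edges at row 187 against the fence at row 128, far fence at columns 430-440), gaps about 15 and 12 mm. Lowering it, then closing in.

Emit:
arm_command(
  plan=[0,0,3,0,0,0,2.5,0,0,0,0,0,0,0,0,0],
)

```text
time_s: 17.55
eef_pos: [0.6158, 0.1542, 0.0232]
eef_rot: [0.0, 0.676, 0.737, -0.0]
wrist_force: [-4.2, -1.9, 6.3]
opening: 0.71
```

Emit:
arm_command(
  plan=[4,3,0,0,4,3,0,0,3,2,0,0,1,1,0,0,0,0,0,0,0,0,0,0],
)

```text
time_s: 18.15
eef_pos: [0.6242, 0.1668, 0.0232]
eef_rot: [0.001, 0.676, 0.737, 0.0]
wrist_force: [-2.2, -3.6, 6.0]
opening: 0.712
```

Emit:
arm_command(
  plan=[1,0,0,0,1,0,0,0,1,0,0,0,0,0,0,0,0,0,0,0],
)

```text
time_s: 18.65
eef_pos: [0.6244, 0.1699, 0.0233]
eef_rot: [0.001, 0.676, 0.737, 0.0]
wrist_force: [0.5, -4.3, 5.5]
opening: 0.707
```

Emit:
arm_command(
  plan=[1,0,0,0,1,0,0,0,1,0,0,0,0,0,0,0,0,0,0,0],
)

```text
time_s: 19.15
eef_pos: [0.6242, 0.1727, 0.0233]
eef_rot: [0.001, 0.676, 0.737, 0.0]
wrist_force: [0.4, -4.8, 5.1]
opening: 0.708
```

Emit:
arm_command(
  plan=[0,1,0,0,0,1,0,0,0,1,0,0,0,0,0,0,0,0,0,0],
)

```text
time_s: 19.65
eef_pos: [0.6243, 0.1727, 0.0233]
eef_rot: [-0.001, 0.676, 0.737, -0.002]
wrist_force: [-11.4, -7.0, 15.8]
opening: 0.71
```

Emit:
arm_command(
  plan=[1,0,0,0,1,0,0,0,0,0,0,0,0,0,0,0],
)

```text
time_s: 20.05
eef_pos: [0.6244, 0.1727, 0.0233]
eef_rot: [0.0, 0.676, 0.737, -0.003]
wrist_force: [-11.7, -14.3, 16.1]
opening: 0.712
```

```bash
python3 - <<'E'
from h import *
go(626.3,171.1,22.5,4.9); print(ctrl.get_obs()['torque'])
E
```

```text
t 20.05 pos [624.4 172.7  23.3] yaw 4.93 tilt [-0.0043 -0.0048 -1.    ] F [-11.7 -14.3  16.1] open 0.712 q6 0.01
turn 0.0005 shift [-1.8  1.8  0.8] rows>= 1
[-2.16675478  1.62225982  0.1966717 ]
```

Emit:
arm_command(
  plan=[1,0,0,0,1,0.5,0,0,0,0.5,0,0,0,0,0,0,0,0,0,0],
)

```text
time_s: 20.55
eef_pos: [0.6245, 0.1728, 0.0234]
eef_rot: [0.0, 0.676, 0.737, -0.005]
wrist_force: [-16.1, -22.0, 20.2]
opening: 0.71
```

```bash
python3 - <<'E'
from h import *
c=shot('wrist','w8.png'); go(624.4,172.7,23.3,4.9)
s=shot('top','top8.png'); t=shot('scene')
a=np.vstack([cv2.resize(s['color'][185:315,215:415],(300,195)),cv2.resize(t['color'][160:235,150:250],(300,225),interpolation=cv2.INTER_CUBIC)])
b=cv2.resize(c['color'],(500,420))
cv2.imwrite('pics/v8.png',np.hstack([a,b])[:,:,::-1])
E
```

```text
t 20.6 pos [624.5 172.7  23.4] yaw 4.93 tilt [-0.0066 -0.0078 -0.9999] F [-16.5 -21.6  20.7] open 0.708 q6 0.01
turn 0.0004 shift [-0.  -0.1  0.1] rows>= 1
```

View pics/v8.png

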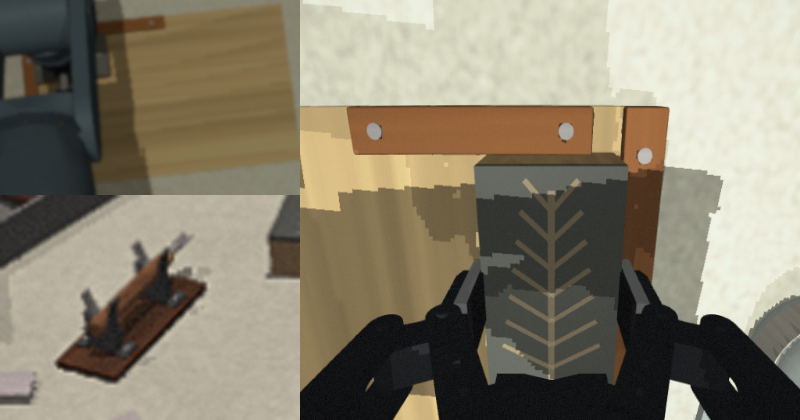

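The block's left face runs into the side fence (row ~154), its right face overlaps the far fence's inner edge (column ~625), and the gouge sits in the rest. Checking the gaps numerically.

```bash
python3 - <<'E'
from h import *
c=load('w8'); f=lambda x,y:((x-300)*1.28,y*480/420)
a=np.radians(4.9); M=np.array([[np.cos(a),np.sin(a)],[-np.sin(a),np.cos(a)]])
T=lambda x,y,z:(M@onz(c,*f(x,y),z)[:2]*1000).round(1)
print('top far-end corners',T(475,166,.044),T(627.5,166,.044))
print('side fence inner top',T(360,154,.020),T(450,154,.020)); print('far fence inner top',T(624.5,115,.020),T(624.5,150,.020))
E
```

```text
top far-end corners [607.9 172.2] [669.  172.3]
side fence inner top [546.3 172.9] [590.1 172.8]
far fence inner top [672.  188.8] [673.  174.5]
```

Side contact is clear, but on the far fence the numbers hint at a 2–3 mm gap, and board friction under the 20 N down force could be what holds the block. I'll ease the down force and see whether it moves in x.

Emit:
arm_command(
  plan=[0,0,-1,0,0,0,-0.5,0,0,0,0,0,0,0,0,0],
)

```text
time_s: 21.1
eef_pos: [0.6245, 0.1728, 0.0235]
eef_rot: [0.0, 0.676, 0.737, -0.005]
wrist_force: [-10.0, -20.5, 10.9]
opening: 0.709
```

Emit:
arm_command(
  plan=[-2,0,0,0,-2,0,-0.5,0,-2,0,-0.5,0,0,0,0,0,0,0,0,0],
)

```text
time_s: 21.6
eef_pos: [0.6271, 0.1725, 0.0245]
eef_rot: [-0.0, 0.676, 0.737, 0.0]
wrist_force: [0.1, 0.2, -1.8]
opening: 0.707
```

Emit:
arm_command(
  plan=[0,1,0,0,0,1,0,0,0,0,0,0,0,0,0,0],
)

```text
time_s: 22.0
eef_pos: [0.6276, 0.1727, 0.0242]
eef_rot: [-0.001, 0.676, 0.737, -0.001]
wrist_force: [-5.3, -0.4, 0.1]
opening: 0.708
```

```bash
python3 - <<'E'
from h import *
go(624.4,172.7,23.3,4.9)
E
```

```text
t 22.0 pos [627.6 172.7  24.2] yaw 4.93 tilt [-3.4e-03 -1.0e-04 -1.0e+00] F [-5.3 -0.4  0.1] open 0.708 q6 0.0
turn 0.0005 shift [ 0.3 -3.2  0.9] rows>= 1
```

That was right: the block had been held 3 mm short of the far fence by friction, and now it has gone home (x 627.6, Fx -5 with no down force). Now building pressure on both fences with a light down force.

Emit:
arm_command(
  plan=[0,1,0.5,0,1,0,0.5,0,0,0,0,0,0,0,0,0],
)

```text
time_s: 22.4
eef_pos: [0.6277, 0.1728, 0.0236]
eef_rot: [-0.002, 0.676, 0.737, -0.002]
wrist_force: [-10.2, -4.7, 5.6]
opening: 0.709
```

Emit:
arm_command(
  plan=[1,0,0,0,0,0,0,0,0,0,0,0],
)

```text
time_s: 22.7
eef_pos: [0.6277, 0.1728, 0.0236]
eef_rot: [-0.001, 0.676, 0.737, -0.003]
wrist_force: [-10.3, -8.4, 5.9]
opening: 0.712
```

Emit:
arm_command(
  plan=[1,0,0,0,1,0,0,0,0.5,0.5,0,0,0,0,0,0,0,0,0,0],
)

```text
time_s: 23.2
eef_pos: [0.6277, 0.173, 0.0235]
eef_rot: [-0.001, 0.676, 0.737, -0.005]
wrist_force: [-12.6, -15.8, 8.6]
opening: 0.705
```

```bash
python3 - <<'E'
from h import *
c=shot('wrist','w9.png'); go(627.7,172.8,23.5,4.9)
cv2.imwrite('pics/v9.png',c['color'][80:380,180:560,::-1].repeat(2,0).repeat(2,1))
E
```

```text
t 23.25 pos [627.7 173.   23.5] yaw 4.88 tilt [-0.007  -0.0059 -1.    ] F [-12.5 -15.8   8.1] open 0.713 q6 0.01
turn -0.0004 shift [-0.2 -0.   0. ] rows>= 1
```

View pics/v9.png

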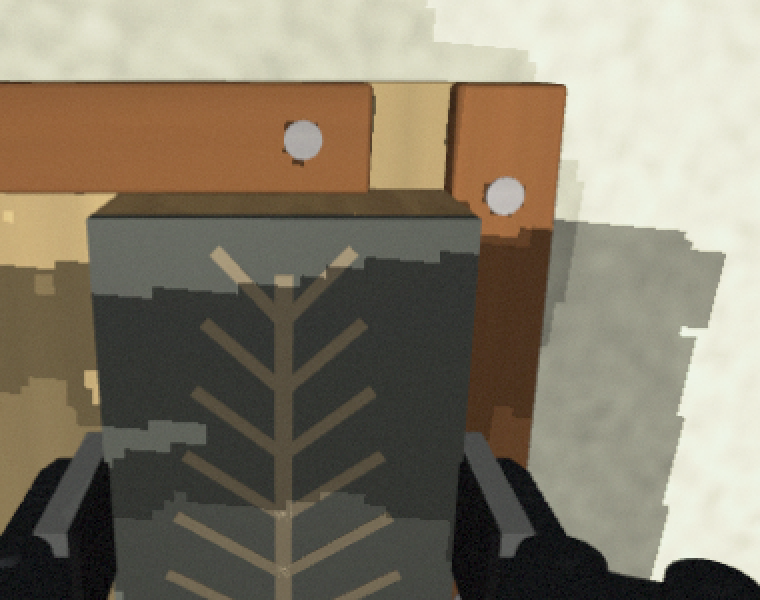

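```bash
python3 - <<'E'
from h import *
c=load('w9'); f=lambda x,y:(180+x/2,80+y/2)
a=np.radians(4.9); M=np.array([[np.cos(a),np.sin(a)],[-np.sin(a),np.cos(a)]])
T=lambda x,y,z:(M@onz(c,*f(x,y),z)[:2]*1000).round(1)
print('block top corners',T(90,216,.044),T(480,216,.044))
print('block base edge',T(410,189.5,.012)); print('side fence inner top',T(60,192.5,.020),T(300,192.5,.020)); print('far inner top',T(456,90,.020),T(452,180,.020))
import numpy as np
r=[T(x,216,.044) for x in(90,480)]; d=r[1]-r[0]; print('angle',np.degrees(np.arctan2(d[1],d[0])))
E
```

```text
block top corners [611.5 172.7] [672.6 172.7]
block base edge [666.3 171.9]
side fence inner top [600.  172.6] [644.7 172.6]
far inner top [672.5 191. ] [672.8 174.9]
angle 0.0
```

Both faces are within 1 mm of the fences and square. I'll add a little push on the side fence for margin, settle, then hand in.

Emit:
arm_command(
  plan=[1,0,0,0,1,0.5,0,0,0,0.5,0,0,0,0,0,0,0,0,0,0,0,0,0,0,0,0,0,0],
)

```text
time_s: 23.95
eef_pos: [0.6278, 0.1731, 0.0236]
eef_rot: [-0.0, 0.676, 0.737, -0.006]
wrist_force: [-16.6, -24.7, 13.6]
opening: 0.706
```

```bash
python3 -c "
from h import *
go(627.8,173.1,23.5,4.9); print(ctrl.hand_in())"
```

```text
t 23.95 pos [627.8 173.1  23.6] yaw 4.87 tilt [-0.0094 -0.0089 -0.9999] F [-16.6 -24.7  13.6] open 0.706 q6 0.01
turn -0.0005 shift [0.  0.1 0.1] rows>= 1
the job is handed in; nothing more can be done
None
```

I pressed the gouge into the tool rest, moved the lino block into the corner, and handed in at 24 s with the gripper still pressing it there. The hand-in gave no verdict, so the results below are my own checks.

- **Gouge:** the handle bottomed out with about 12 N upward on the wrist. Its middle measured within 1 mm of the rest's middle. Both jaws look closed over it in the wrist and scene pictures, but I could not read the jaw angles directly.
- **Block:** it is square to the fences (0.0° measured), with both faces within about 1 mm of them. The last wrist forces were 17 N in x and 25 N in y, roughly towards the far and side fences, and 14 N down. The fingers are still gripping. Friction takes some of the sideways force, so the force on each fence is inferred, not measured.
- **A check that failed on the way:** my first press looked firm by force, but friction was holding the block about 3 mm short of the far fence. The picture showed the gap, so I eased off the down force, pushed the block home and pressed again.
- **Other things on the table:** I saw no sign that any of them moved, but I did not measure them again at the end.

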